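# Open the wax jar

## Robot

A 6-joint arm with a two-finger parallel gripper is mounted at the origin on the work surface. World frame = base frame: x ahead of the robot, y to its left, z up, the work surface at z = 0. Lengths are in mm, angles in rad, forces in N, time in s.
With the tool pointing down it reaches from about 325 to 900 mm from the base axis. Payload 6.1 kg.
Tool frame: the origin (TCP) lies at the very end of the fingers, on their centre line; the grasp point (between the pads) lies 19 mm behind it (robot.grasp_offset is the distance from the TCP to the grasp point, in mm); z points along the fingers, y is the direction in which the jaws open and shut (so a half turn about z gives the same grasp; the last joint's range is limited). The gripper opens to 85 mm and grips with 20 to 120 N. Pads are 22 mm wide; open, the fingers measure 114 mm over their backs; the gripper's body (76 mm by 85 mm) begins 54 mm behind the grasp point. The pads swing forward as they close: fully open they stand 13 mm farther back than shut.
Start: joints at [-1.375, 0.22, 1.526, -0, 1.395, -0.126], TCP at [197.664, -592.912, 231.3] pointing down, gripper open.
Joint ranges: [-2.98, 2.98], [-0.91, 2.08], [0.09, 2.57], [-1.24, 4.39], [0.2, 2.65], [-2.68, 2.68]. Speed limits (rad/s): [2.57, 2.57, 3.01, 3.14, 3.14, 3.14].

## Interface

Orientations are given as a unit quaternion [w, x, y, z].
In Python, from cell import robot gives the robot as it stands. The module is installed in compiled form; this text tells all that it offers.
- The arm moves only by the tool step_arm, never from a script. Its argument "series" is a list of rows, each a list of 3 entries, a list of its own where there are three numbers: the shift along the tool's x, y, z in cm, then the turn, a rotation vector about the tool's x, y, z in rad, then the closure, from 0 (fully open) to 1 (shut). In form: [[[tx, ty, tz], [wx, wy, wz], jaw], ...]. A call has 1 to 5 rows; each row shifts and turns the pose as measured when the row begins, along the tool's axes as they then stand; what a row does not reach is not made up. A row lasts 1/10 s, in which the tool goes at most 50 mm and 8.59 degrees, less where a joint would pass 70% of its speed; a pose out of reach is approached as far as the arm can. A call with a gripper value outside its range is refused whole. The fingers move at their own pace and stop on an object; the grip force is fixed at half the most. Time passes only in rows, so rows that do not move let the fingers close. It gives the time, the measured TCP pose, the force and the opening at its end, in the units of the state.
- robot.get_state(): the state, without advancing time (a new reading comes with each control period).
- robot.camera(name): name is "scene" or "top" or "wrist"; returns a dict with "color" (384x512x3 uint8, red, green, blue), "depth" (384x512 float32, mm along the optical axis (not along the pixel's ray), 0 where there is no reading), "fx", "fy", "cx", "cy" (pixels), "k1" (the pictures are not rectified: a ray, as slopes to the right and down, at radius r is drawn at 1 + k1 r^2 times it, then the intrinsics apply), "R" (3x3) and "t" (3): a world point X has camera coordinates R X + t. Camera axes: x right, y down, z forward; pixel columns grow to the right and rows downward; lengths in mm; the calibration is good to about 2 mm. A picture is of the moment at which its call begins.
- robot.finish_job(): hands the job in, once; it reports no verdict.
The state is a dict: "time": time; "qpos": joint angles; "dq": joint speeds; "joint_torque": joint torques, N m; "tool_pos": TCP position; "tcp_rot": TCP orientation; "wrist_force": force on the tool from outside, world axes, zero at the start; "ft_torque": the same for the moment, N m; "opening": opening from 0.0 (shut) to 1.0 (fully open).
Only numpy, scipy, OpenCV 4.12 (cv2) and the standard library are available. Lean on these libraries where they do the work, as an engineer would, in place of code of your own. Each camera call takes 0.05 s, during which the arm holds its last target. There are 200 camera calls.

## Task

Open the taller of the two wax jars: its screw lid is on tight, so break it loose and keep turning it anticlockwise, taking a fresh grip as often as needed, until it lifts free. Set the lid down flat, top side up, on the floor of the shallow wooden tray, beside the brush that lies there; put it down rather than dropping it. Leave everything else where it lies.

Things in the scene. Friction and masses are not known exactly. Their poses are not given: they have to be found in the camera images.
- lid_mid (a point): Centre (half-way up) of the loose screw lid of the tall jar: plain round aluminium lid with 16 narrow flats round its upright side, 64 mm across, 34 mm tall, walls 4 mm, hollow below, 0.11 kg (varies by 40 %). z axis = up through its top. Shut, its centre is 110 mm, its lower edge 93 mm and its top 127 mm above the bench. Turning it clockwise only tightens it.
- jar_mouth (a point): Centre of the tall jar's rim, 117 mm above the bench. Right-hand thread: turned anticlockwise from above, the lid rises 24 mm per turn (3.8 mm/rad); about 3.1 rad (half a turn) from shut it is free and lifts straight up; turning on does no harm. A sprung seal makes the first 60 degrees stiff (0.3 N m), then it is light. Raise the lid's lower edge to 130 mm above the bench before moving it sideways.
- tall_jar: The taller amber glass jar, left or right of the tray: body 80 mm across, shoulder 85 mm above the bench, neck 40 mm across (53 mm with its thread). It stands in a round dark wooden holder, 112 mm across and 45 mm high, fixed to the bench, and cannot turn or move. Origin on the bench under its centre.
- short_jar: The other amber jar, shut, squat and fixed in the same kind of holder: body 92 mm across, lid only 48 mm across with its top 89 mm above the bench. Not to be opened. Origin on the bench under its centre.
- tray: Shallow light wooden tray, fixed to the bench: 200 mm (its x) by 150 mm (its y), rim 18 mm high, walls 6 mm, floor about 6 mm thick. Origin at the centre of its underside. The brush lies in its half towards +x (far from the robot); the half towards -x is empty.
- brush: Dark wooden bristle brush, 30 by 120 mm, 24 mm high, lying in the far half of the tray along the tray's y. Origin at the centre of its underside. To be left alone.
- mallet: Dark wooden mallet, head 64 x 120 x 64 mm, 140 mm handle along its -x. Origin under the head. To be left alone.
- plane: Wooden hand plane, 200 x 58 mm, 85 mm high over the blade. Origin under its centre. To be left alone.
- chisel: Chisel beside the tray, 185 mm long along its x, handle to -x, 22 mm high. Origin under the front end of its handle. To be left alone.
- offcut: Light wooden offcut, 140 x 60 x 22 mm. Origin under its centre. To be left alone.
- square: Try square: dark wooden stock 120 x 22 x 18 mm, thin steel blade 180 mm. Origin under the stock. To be left alone.
Not all that is in view belongs to the job. Leave any orange look-alike of the part that bears lid_mid alone.

How it is judged:
By the outcome, as a careful person would: the job done as asked, in the order asked, and still so for the second after the job is handed in, with the robot touching nothing.
It also fails if it takes over 58 s, if anything falls off the work surface, if the arm or the gripper's body presses on something with over 40 N, if the wrist force passes 120 N, or if a joint passes its speed limit or range.

## Working session

There is one attempt and no reset: what is moved stays moved. The work goes in short steps, Python scripts to look and compute and a tool call to move; the robot and the scene stay as the last step left them, time stands still between calls to the robot, and variables do not carry over. Pictures are saved under pics/ and viewed, about 8 in all and at most 12, crops included, and the job is handed in when it is done.

Besides the shell and the picture viewer there is one more tool, called as name(argument=value, ...), one argument or row to a line, values as JSON. step_arm: Moves the arm, as the interface text tells. Its arguments: {"type":"object","properties":{"series":{"type":"array"}},"required":["series"]}

```bash
mkdir -p pics; cat > h.py <<'E'
import numpy as np, cv2
from cell import robot
from scipy.spatial.transform import Rotation as Ro
def pt(c,u,v,depth=None,z=None):
    xd,yd=(u-c["cx"])/c["fx"],(v-c["cy"])/c["fy"]
    x,y=xd,yd
    for _ in range(20):
        s=1+c["k1"]*(x*x+y*y); x,y=xd/s,yd/s
    R=np.array(c["R"]);t=np.array(c["t"]).ravel()
    d=R.T@np.array([x,y,1.]);o=-R.T@t
    if z is not None: return o+d*(z-o[2])/d[2]
    if depth is None: depth=c["depth"][int(round(v)),int(round(u))]
    return o+d*depth
def save(c,n): cv2.imwrite("pics/"+n,c["color"][:,:,::-1])
def world(c):
    v,u=np.mgrid[0:384,0:512]; 
    xd=(u-c["cx"])/c["fx"];yd=(v-c["cy"])/c["fy"];x,y=xd,yd
    for _ in range(20):
        s=1+c["k1"]*(x*x+y*y); x,y=xd/s,yd/s
    R=np.array(c["R"]);t=np.array(c["t"]).ravel()
    P=np.stack([x,y,np.ones_like(x)],-1)*c["depth"][...,None]
    return (P-t)@R
E
python3 - <<'E'
from h import *
import pickle
a=robot.camera("top");b=robot.camera("scene")
pickle.dump((a,b),open("c.pkl","wb"))
save(a,"top.png");save(b,"scene.png")
print(robot.get_state(), a["k1"],a["R"],a["t"])
E
```

```text
{'time': 0.1, 'qpos': array([-1.37507442e+00,  2.21170677e-01,  1.52751598e+00,  1.05232096e-06,
        1.39465072e+00, -1.26088358e-01]), 'dq': array([ 0.00150918, -0.00125385, -0.00269621, -0.00173661,  0.00050198,
        0.00095522]), 'joint_torque': array([ 1.18615346e-03, -4.98245001e+01, -3.90544403e+01, -3.59155656e-04,
        5.70777396e-03,  3.03136562e-05]), 'tool_pos': array([ 197.5758626 , -592.3819386 ,  230.28390359]), 'tcp_rot': array([-8.71846756e-04,  9.87082314e-01,  1.60211561e-01, -2.98489113e-05]), 'wrist_force': array([ 0.93170929, -1.38548389,  0.15148017]), 'ft_torque': array([-0.0145939 ,  0.01673228, -0.01138409]), 'opening': 1.004930593120465} -0.10445311970487674 [[ 0.01969648 -0.99979593 -0.00448803]
 [-0.99484262 -0.01915177 -0.09960606]
 [ 0.09949978  0.00642678 -0.99501683]] [ -62.13375203  548.78849514 1328.70266069]
```

View pics/top.png

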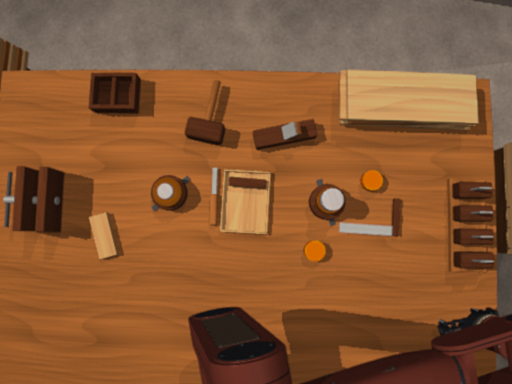

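View pics/scene.png

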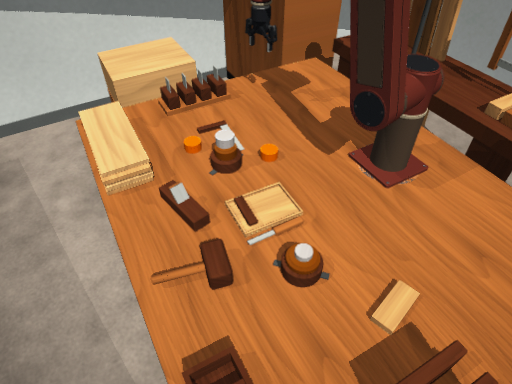

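The top picture shows two jars with whitish lids, at (166,191) and (332,200), and orange decoys at (372,180) and (315,251). The tray is centred near (246,202), with its brush at (247,183). The right-hand jar has the larger lid, so I'll check its height with depth and confirm in a crop.

```bash
python3 - <<'E'
from h import *
import pickle
a,b=pickle.load(open("c.pkl","rb"))
for n,c in (("top",a),("scene",b)):
    W=world(c); col=c["color"].astype(int); 
    pale=(col.min(-1)>110)&(col.max(-1)-col.min(-1)<40)
    for name,lo,hi in (("tall",119,136),("short",82,96)):
        m=((W[...,2]>lo)&(W[...,2]<hi)&pale).astype(np.uint8)
        k,l,s,ce=cv2.connectedComponentsWithStats(m)
        for i in range(1,k):
            if s[i,4]>25:
                P=W[l==i]; mid=(P.min(0)+P.max(0))/2
                print(n,name,ce[i].round(1),s[i,4],"mean",P.mean(0).round(1),"mid",mid.round(1),"ext",np.ptp(P,axis=0).round(1))
for nm,u,v,z in (("t tl",222,170,18),("t tr",272,171,18),("t br",269,235,18),("t bl",220,232,18),("brush l",229,183,30),("brush r",267,183,30)):
    print(nm,pt(a,u,v,z=z).round(0))
cr=np.hstack([cv2.resize(a["color"][160:240,290:400],None,fx=4,fy=4,interpolation=2),cv2.resize(a["color"][160:240,200:290],None,fx=4,fy=4,interpolation=2)])
cv2.imwrite("pics/crop.png",cr[:,:,::-1])
E
```

```text
top tall [332.1 199. ] 381 mean [ 515.9 -276.8  126.2] mid [ 514.9 -276.7  126.5] ext [62.3 65.6 13.7]
top short [164.7 190.7] 173 mean [534.5 224.1  88.1] mid [533.5 224.2  88.4] ext [43.3 42.7 12.2]
scene tall [224.7 135.6] 192 mean [ 518.8 -269.8  124.4] mid [ 517.8 -271.3  123.7] ext [63.4 61.7  9.2]
scene short [10.3 12.5] 47 mean [ 1126.9 -2228.2    88.5] mid [ 1126.5 -2232.7    88.5] ext [129.   46.4  12.8]
scene short [303.3 251. ] 217 mean [538.1 229.1  86.9] mid [538.8 227.4  86.6] ext [47.2 48.   8.2]
t tl [611.  58.  18.]
t tr [ 611. -103.   18.]
t br [407. -96.  18.]
t bl [413.  59.  18.]
brush l [568.  33.  30.]
brush r [571. -87.  30.]
```

View pics/crop.png

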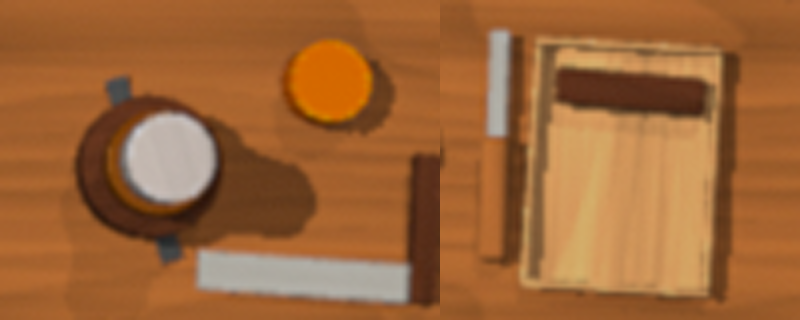

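The taller lid is the pale one at (332,199): its top measures 126 mm high and it is 64 mm across, centred at about (516,-276). The left jar's lid is only 88 mm high and 45 mm across. I'll move above the tall jar.

step_arm(
  series=[
    [[4.4, -2.2, 0], [0, 0, 0], 0],
    [[4.4, -2.2, 0], [0, 0, 0], 0],
    [[4.4, -2.2, 0], [0, 0, 0], 0],
    [[4.4, -2.2, 0], [0, 0, 0], 0],
    [[4.4, -2.2, 0], [0, 0, 0], 0],
  ],
)

```text
time: 0.6
tool_pos: [370.5, -417.5, 226.9]
tcp_rot: [-0.002, 0.988, 0.154, -0.001]
wrist_force: [0.0, -1.0, 0.7]
opening: 1.003
```

```bash
cat > w.py <<'E'
from h import *
import sys
s=robot.get_state(); q=s["tcp_rot"]; R=Ro.from_quat([q[1],q[2],q[3],q[0]]).as_matrix()
T=np.array([float(v) for v in sys.argv[1:4]])
print("t",round(s["time"],2),"tcp",s["tool_pos"].round(1),"q",s["qpos"].round(2),"open",round(s["opening"],3),"F",s["wrist_force"].round(1),"M",s["ft_torque"].round(2))
print("tool x",R[:,0].round(3),"z",R[:,2].round(3)," delta tool cm",(R.T@(T-s["tool_pos"])/10).round(2))
zt=np.array([0,0,-1.]); print("level rotvec (tool)",(R.T@np.cross(R[:,2],zt)).round(3))
E
python3 w.py 516 -276 230
```

```text
t 0.6 tcp [ 370.5 -417.5  226.9] q [-0.99  0.07  1.7  -0.    1.37  0.27] open 1.003 F [ 0.  -1.   0.7] M [-0.04  0.01  0.02]
tool x [ 0.952  0.305 -0.002] z [-0.003  0.005 -1.   ]  delta tool cm [18.17 -9.04 -0.29]
level rotvec (tool) [-0.005  0.002  0.   ]
```

step_arm(
  series=[
    [[4.5, -2.2, 0], [0, 0, 0], 0],
    [[4.5, -2.2, 0], [0, 0, 0], 0],
    [[4.5, -2.2, 0], [0, 0, 0], 0],
    [[3.5, -1.8, 0], [0, 0, 0], 0],
    [[0, 0, 0], [0, 0, 0.15], 0],
  ],
)

```text
time: 1.1
tool_pos: [509.5, -277.9, 225.2]
tcp_rot: [-0.004, 0.997, 0.082, -0.002]
wrist_force: [-0.4, 0.5, 0.3]
opening: 1.003
```

step_arm(
  series=[
    [[0, 0, 0], [0, 0, 0.15], 0],
    [[0, 0, 0], [0, 0, 0.15], 0],
    [[0, 0, 0], [0, 0, 0.15], 0],
    [[0, 0, 0], [0, 0, 0.15], 0],
    [[0, 0, 0], [0, 0, 0.15], 0],
  ],
)

```text
time: 1.6
tool_pos: [510.0, -273.6, 222.0]
tcp_rot: [-0.004, 0.956, -0.292, -0.006]
wrist_force: [-0.7, 0.4, 0.7]
opening: 0.999
```

step_arm(
  series=[
    [[0, 0, 0], [0, 0, 0.15], 0],
    [[0, 0, 0], [0, 0, 0.15], 0],
    [[0, 0, 0], [0, 0, 0.15], 0],
    [[0, 0, 0], [0, 0, 0.15], 0],
    [[0, 0, 0], [0, 0, 0], 0],
  ],
)

```text
time: 2.1
tool_pos: [508.5, -272.4, 218.9]
tcp_rot: [-0.002, 0.827, -0.562, -0.009]
wrist_force: [-0.1, -0.3, 0.4]
opening: 1.002
```

```bash
python3 w.py 516 -276 230; python3 - <<'E'
from h import *
import pickle
c=robot.camera("wrist");save(c,"w1.png");pickle.dump(c,open("w1.pkl","wb"))
W=world(c)
m=((W[...,2]>118)&(W[...,2]<136)).astype(np.uint8)
k,l,s,ce=cv2.connectedComponentsWithStats(m)
for i in range(1,k):
    if s[i,4]>100:
        P=W[l==i];print(ce[i].round(),s[i],"mean",P.mean(0).round(1),"med z",np.median(P[:,2]),"mid",((P.min(0)+P.max(0))/2).round(1),np.ptp(P,axis=0).round(1))
E
```

```text
t 2.1 tcp [ 508.5 -272.4  218.9] q [-0.63  0.13  1.65  0.    1.38  2.13] open 1.002 F [-0.1 -0.3  0.4] M [-0.   -0.01 -0.05]
tool x [ 0.368 -0.93  -0.018] z [-0.013  0.015 -1.   ]  delta tool cm [ 0.59 -0.55 -1.12]
level rotvec (tool) [ 0.007  0.018 -0.   ]
[251. 187.] [ 213  149   78   77 4658] mean [ 517.5 -276.5  127.1] med z 127.12462078781738 mid [ 517.  -275.5  123.9] [64.7 64.8 11.5]
```

View pics/w1.png

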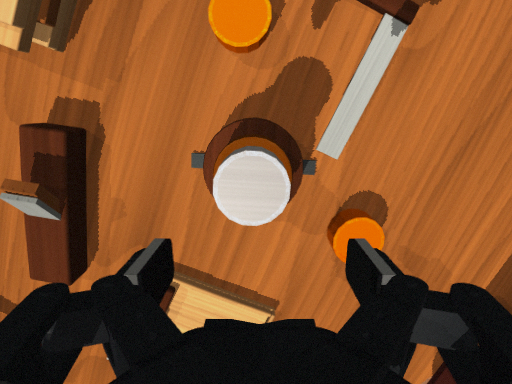

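The wrist picture shows the white lid at (251,187), clear of the orange caps at (240,20) and (358,238). It puts the lid at (517.3,-276.3) with its top at 127.1, which agrees with the top camera. I'll centre on it, level the tool and go down.

step_arm(
  series=[
    [[0.7, -0.7, 1.5], [0.007, 0.018, 0], 0],
    [[0, 0, 2], [0, 0, 0], 0],
    [[0, 0, 2], [0, 0, 0], 0],
    [[0, 0, 1.5], [0, 0, 0], 0],
    [[0, 0, 0], [0, 0, 0], 0],
  ],
)

```text
time: 2.65
tool_pos: [518.0, -276.4, 146.6]
tcp_rot: [-0.0, 0.833, -0.553, 0.001]
wrist_force: [-0.4, 0.0, 0.8]
opening: 1.001
```

```bash
python3 w.py 517.3 -276.3 97
```

```text
t 2.65 tcp [ 518.  -276.4  146.6] q [-0.62  0.2   1.71  0.    1.23  2.12] open 1.001 F [-0.4  0.   0.8] M [ 0.03 -0.04  0.01]
tool x [ 0.389 -0.921  0.001] z [ 0.001 -0.001 -1.   ]  delta tool cm [-0.04  0.06  4.96]
level rotvec (tool) [-0.001 -0.001  0.   ]
```

step_arm(
  series=[
    [[0, 0, 1.6], [0, 0, 0], 0],
    [[0, 0, 1.6], [0, 0, 0], 0],
    [[0, 0, 1.4], [0, 0, 0], 0],
    [[0, 0, 0], [0, 0, 0], 0],
  ],
)

```text
time: 3.05
tool_pos: [519.0, -277.1, 99.1]
tcp_rot: [-0.0, 0.834, -0.551, 0.002]
wrist_force: [0.7, 0.5, -0.8]
opening: 1.002
```

```bash
python3 w.py 517.3 -276.3 97
```

```text
t 3.05 tcp [ 519.  -277.1   99.1] q [-0.62  0.26  1.74  0.    1.14  2.11] open 1.002 F [ 0.7  0.5 -0.8] M [0.06 0.01 0.07]
tool x [ 0.393 -0.92   0.003] z [ 0.004 -0.002 -1.   ]  delta tool cm [-0.14  0.12  0.21]
level rotvec (tool) [-0.002 -0.003  0.   ]
```

step_arm(
  series=[
    [[-0.15, 0.12, 0.15], [-0.002, -0.003, 0], 0],
    [[0, 0, 0], [0, 0, 0], 1],
    [[0, 0, 0], [0, 0, 0], 1],
    [[0, 0, 0], [0, 0, 0], 1],
    [[0, 0, 0], [0, 0, 0], 1],
  ],
)

```text
time: 3.55
tool_pos: [517.6, -276.7, 99.1]
tcp_rot: [0.0, 0.835, -0.551, 0.001]
wrist_force: [0.6, -0.9, -3.6]
opening: 0.735
```

step_arm(
  series=[
    [[0, 0, 0], [0, 0, 0], 1],
    [[0, 0, 0], [0, 0, 0], 1],
  ],
)

```text
time: 3.75
tool_pos: [517.6, -276.8, 99.1]
tcp_rot: [0.0, 0.835, -0.551, 0.001]
wrist_force: [-0.4, -0.0, -1.8]
opening: 0.734
```

```bash
python3 w.py 517.3 -276.3 97
```

```text
t 3.75 tcp [ 517.6 -276.8   99.1] q [-0.63  0.26  1.74 -0.    1.14  2.11] open 0.734 F [-0.4 -0.  -1.8] M [0.01 0.11 0.03]
tool x [ 0.393 -0.919  0.002] z [ 0.001 -0.001 -1.   ]  delta tool cm [-0.06  0.01  0.21]
level rotvec (tool) [-0.001 -0.002  0.   ]
```

Gripped at an opening of 0.734, about 62 mm. I'll start the break-loose turn.

step_arm(
  series=[
    [[0, 0, -0.05], [0, 0, -0.15], 1],
    [[0, 0, -0.05], [0, 0, -0.15], 1],
    [[0, 0, -0.06], [0, 0, -0.15], 1],
    [[0, 0, -0.06], [0, 0, -0.15], 1],
    [[0, 0, -0.06], [0, 0, -0.15], 1],
  ],
)

```text
time: 4.25
tool_pos: [518.8, -275.6, 101.8]
tcp_rot: [-0.001, 0.979, -0.204, 0.002]
wrist_force: [0.8, 1.7, -2.9]
opening: 0.733
```

```bash
python3 w.py 517.3 -276.3 102
```

```text
t 4.25 tcp [ 518.8 -275.6  101.8] q [-0.62  0.25  1.74  0.    1.14  1.36] open 0.733 F [ 0.8  1.7 -2.9] M [ 0.12 -0.15 -0.08]
tool x [ 0.917 -0.399  0.003] z [ 0.004  0.001 -1.   ]  delta tool cm [-0.1   0.13 -0.02]
level rotvec (tool) [-0.002 -0.003  0.   ]
```

step_arm(
  series=[
    [[-0.08, 0.1, -0.06], [0, 0, -0.15], 1],
    [[0, 0, -0.06], [0, 0, -0.15], 1],
    [[0, 0, -0.06], [0, 0, -0.15], 1],
    [[0, 0, -0.06], [0, 0, -0.15], 1],
    [[0, 0, -0.06], [0, 0, -0.15], 1],
  ],
)

```text
time: 4.75
tool_pos: [518.5, -275.9, 104.5]
tcp_rot: [0.0, 0.986, 0.169, 0.003]
wrist_force: [0.4, -1.1, -3.0]
opening: 0.736
```

```bash
python3 w.py 517.3 -276.3 105; python3 - <<'E'
from h import *
c=robot.camera("wrist");save(c,"w2.png")
E
```

```text
t 4.75 tcp [ 518.5 -275.9  104.5] q [-0.63  0.25  1.74  0.    1.15  0.6 ] open 0.736 F [ 0.4 -1.1 -3. ] M [-0.15 -0.08 -0.02]
tool x [0.943 0.333 0.006] z [ 0.006  0.001 -1.   ]  delta tool cm [-0.12 -0.   -0.05]
level rotvec (tool) [ 0.001 -0.006  0.   ]
```

View pics/w2.png

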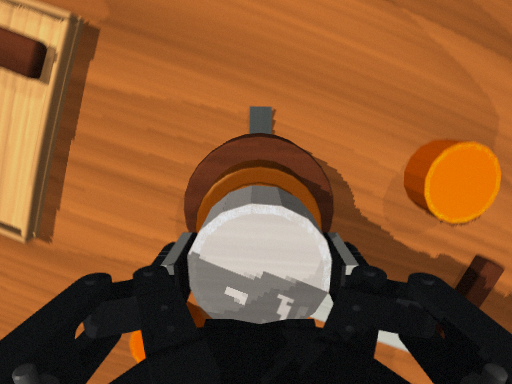

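The picture shows the lid at (260,250) held squarely between both pads, and the readings show it rising with the turn. I'll keep turning.

step_arm(
  series=[
    [[-0.1, 0, -0.06], [0, -0.005, -0.15], 1],
    [[0, 0, -0.06], [0, 0, -0.15], 1],
    [[0, 0, -0.06], [0, 0, -0.15], 1],
    [[0, 0, -0.06], [0, 0, -0.15], 1],
    [[0, 0, -0.06], [0, 0, -0.15], 1],
  ],
)

```text
time: 5.3
tool_pos: [517.9, -276.1, 107.3]
tcp_rot: [0.001, 0.856, 0.517, 0.001]
wrist_force: [0.7, 1.1, -1.3]
opening: 0.738
```

step_arm(
  series=[
    [[0, 0, -0.06], [0, 0, -0.15], 1],
    [[0, 0, -0.06], [0, 0, -0.15], 1],
    [[0, 0, -0.06], [0, 0, -0.15], 1],
    [[0, 0, -0.06], [0, 0, -0.15], 1],
    [[0, 0, -0.06], [0, 0, -0.15], 1],
  ],
)

```text
time: 5.8
tool_pos: [517.9, -275.0, 110.0]
tcp_rot: [0.0, 0.607, 0.794, 0.001]
wrist_force: [-0.7, 1.1, -0.6]
opening: 0.731
```

```bash
python3 w.py 517.3 -276.3 111
```

```text
t 5.8 tcp [ 517.9 -275.   110. ] q [-0.62  0.24  1.74  0.    1.16 -0.89] open 0.731 F [-0.7  1.1 -0.6] M [0.1  0.12 0.05]
tool x [-0.262  0.965  0.   ] z [ 0.002  0.001 -1.   ]  delta tool cm [-0.11 -0.09 -0.1 ]
level rotvec (tool) [ 0.002 -0.    -0.   ]
```

step_arm(
  series=[
    [[-0.1, -0.08, -0.06], [0, 0, -0.15], 1],
    [[0, 0, -0.06], [0, 0, -0.15], 1],
    [[0, 0, -0.06], [0, 0, -0.15], 1],
    [[0, 0, -0.2], [0, 0, -0.15], 1],
    [[0, 0, -0.3], [0, 0, -0.1], 1],
  ],
)

```text
time: 6.3
tool_pos: [517.3, -275.6, 116.8]
tcp_rot: [0.0, 0.297, 0.955, 0.001]
wrist_force: [-0.9, 0.1, -0.9]
opening: 0.736
```

```bash
python3 w.py 517.3 -276.3 150
```

```text
t 6.3 tcp [ 517.3 -275.6  116.8] q [-0.63  0.24  1.73  0.    1.17 -1.59] open 0.736 F [-0.9  0.1 -0.9] M [ 0.07  0.02 -0.01]
tool x [-0.824  0.567 -0.   ] z [ 0.002  0.002 -1.   ]  delta tool cm [-0.04 -0.05 -3.32]
level rotvec (tool) [0.003 0.    0.   ]
```

step_arm(
  series=[
    [[0, 0, -0.8], [0, 0, 0], 1],
    [[0, 0, -1], [0, 0, 0], 1],
    [[0, 0, -1.2], [0, 0, 0], 1],
    [[0, 0, -1.5], [0, 0, 0], 1],
    [[0, 0, 0], [0, 0, 0], 1],
  ],
)

```text
time: 6.8
tool_pos: [518.4, -276.3, 167.6]
tcp_rot: [0.002, 0.303, 0.953, 0.001]
wrist_force: [-0.1, -0.2, -0.5]
opening: 0.734
```

```bash
python3 w.py 466 -20 160; python3 - <<'E'
from h import *
import pickle
b=robot.camera("scene");t=robot.camera("top")
pickle.dump((t,b),open("c2.pkl","wb"))
cv2.imwrite("pics/s2.png",np.hstack([cv2.resize(b["color"][90:190,170:290],None,fx=4,fy=4)[:,:,::-1],cv2.resize(t["color"][150:250,280:370],None,fx=3.5,fy=4)[:,:,::-1]]))
E
```

```text
t 6.8 tcp [ 518.4 -276.3  167.6] q [-0.63  0.18  1.69  0.    1.26 -1.58] open 0.734 F [-0.1 -0.2 -0.5] M [0.   0.   0.03]
tool x [-0.816  0.577 -0.004] z [ 0.005  0.    -1.   ]  delta tool cm [19.08 17.9   0.75]
level rotvec (tool) [ 0.003  0.004 -0.   ]
```

View pics/s2.png

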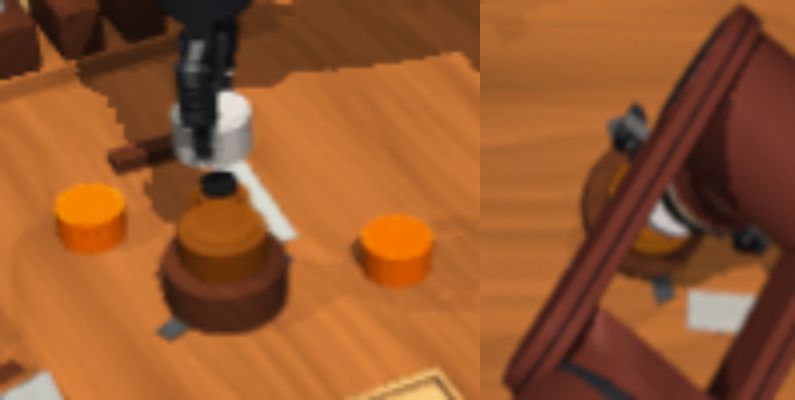

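Free: the picture shows the lid held well above the bare neck, at (212,130) in the crop. Now over to the tray.

step_arm(
  series=[
    [[3.2, 3, 0], [0.003, 0.004, 0], 1],
    [[3.2, 3, 0], [0, 0, 0], 1],
    [[3.2, 3, 0], [0, 0, 0], 1],
    [[3.2, 3, 0], [0, 0, 0], 1],
    [[3.2, 3, 0], [0, 0, 0], 1],
  ],
)

```text
time: 7.4
tool_pos: [471.1, -58.9, 162.3]
tcp_rot: [-0.003, 0.308, 0.951, 0.0]
wrist_force: [0.9, -0.0, -1.5]
opening: 0.734
```

step_arm(
  series=[
    [[2.5, 2.4, 0], [0, 0, 0], 1],
    [[0, 0, 0], [0, 0, -0.15], 1],
    [[0, 0, 0], [0, 0, -0.15], 1],
    [[0, 0, 0], [0, 0, -0.15], 1],
    [[0, 0, 0], [0, 0, -0.15], 1],
  ],
)

```text
time: 7.9
tool_pos: [459.6, -16.0, 158.8]
tcp_rot: [-0.006, 0.01, 1.0, 0.003]
wrist_force: [-0.5, -0.2, -0.9]
opening: 0.736
```

```bash
python3 w.py 466 -20 100; python3 - <<'E'
from h import *
import pickle
c=robot.camera("wrist");save(c,"w3.png");pickle.dump(c,open("w3.pkl","wb"))
E
```

```text
t 7.9 tcp [459.6 -16.  158.8] q [-0.21 -0.11  2.01  0.    1.25 -1.76] open 0.736 F [-0.5 -0.2 -0.9] M [0.04 0.02 0.03]
tool x [-1.     0.02   0.012] z [-0.012  0.006 -1.   ]  delta tool cm [-0.72 -0.42  5.87]
level rotvec (tool) [ 0.005 -0.012  0.   ]
```

View pics/w3.png

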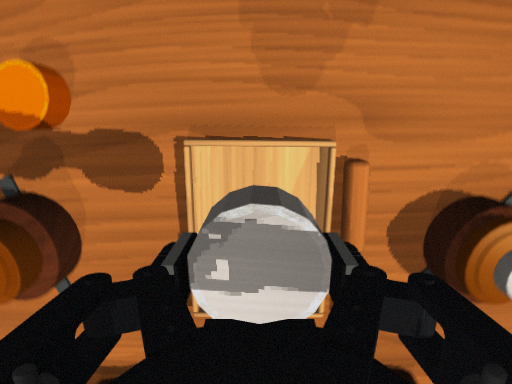

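```bash
python3 - <<'E'
from h import *
import pickle
c=pickle.load(open("w3.pkl","rb"))
for u,v in ((185,142),(336,142),(187,215),(335,215)): print(pt(c,u,v,z=18).round(1))
for u,v in ((220,165),(260,170),(310,170)): print("floor",pt(c,u,v).round(1))
W=world(c); 
for r in (200,240,262):print(W[r,262].round(1))
E
```

```text
[414.2 -85.6  18. ]
[417.2  60.7  18. ]
[488.3 -89.5  18. ]
[491.6  62.9  18. ]
floor [439.3 -54.5   4.8]
floor [445.3 -13.5   5.6]
floor [446.2  38.    6.3]
[429.7 -13.8 180.5]
[445.7 -14.2 186.7]
[455.4 -14.4 187.9]
```

step_arm(
  series=[
    [[-0.55, 0.2, 2], [0.005, -0.012, 0], 1],
    [[0, 0, 3], [0, 0, 0], 1],
    [[0, 0, 3], [0, 0, 0], 1],
    [[0, 0, 2.5], [0, 0, 0], 1],
    [[0, 0, 1], [0, 0, 0], 1],
  ],
)

```text
time: 8.45
tool_pos: [466.1, -14.2, 41.0]
tcp_rot: [0.002, 0.014, 1.0, -0.0]
wrist_force: [-0.1, 0.4, -1.2]
opening: 0.738
```

```bash
python3 w.py 465 -14 11.5
```

```text
t 8.45 tcp [466.1 -14.2  41. ] q [-0.2   0.08  2.08  0.    0.98 -1.74] open 0.738 F [-0.1  0.4 -1.2] M [ 0.02  0.03 -0.01]
tool x [-1.     0.028 -0.004] z [ 0.004 -0.001 -1.   ]  delta tool cm [0.12 0.02 2.95]
level rotvec (tool) [-0.     0.004 -0.   ]
```

step_arm(
  series=[
    [[0.1, 0, 1], [0, 0.004, 0], 1],
    [[0, 0, 0.7], [0, 0, 0], 1],
    [[0, 0, 0.5], [0, 0, 0], 1],
    [[0, 0, 0.2], [0, 0, 0], 1],
    [[0, 0, 0], [0, 0, 0], 1],
  ],
)

```text
time: 8.95
tool_pos: [465.6, -14.4, 15.9]
tcp_rot: [-0.0, 0.016, 1.0, -0.0]
wrist_force: [-0.3, -0.5, -1.1]
opening: 0.736
```

```bash
python3 w.py 465 -14 11.5
```

```text
t 8.95 tcp [465.6 -14.4  15.9] q [-0.2   0.13  2.09 -0.    0.93 -1.74] open 0.736 F [-0.3 -0.5 -1.1] M [-0.06 -0.05  0.05]
tool x [-0.999  0.033  0.001] z [-0.001 -0.    -1.   ]  delta tool cm [0.06 0.04 0.44]
level rotvec (tool) [-0.001 -0.001  0.   ]
```

step_arm(
  series=[
    [[0, 0, 0.15], [0, 0, 0], 1],
    [[0, 0, 0.1], [0, 0, 0], 1],
    [[0, 0, 0.05], [0, 0, 0], 1],
  ],
)

```text
time: 9.25
tool_pos: [467.3, -14.7, 14.4]
tcp_rot: [0.001, 0.017, 1.0, -0.001]
wrist_force: [0.0, 0.7, -1.4]
opening: 0.735
```

```bash
python3 w.py 465 -14 11.5
```

```text
t 9.25 tcp [467.3 -14.7  14.4] q [-0.2   0.13  2.09 -0.    0.92 -1.74] open 0.735 F [ 0.   0.7 -1.4] M [-0.    0.03 -0.01]
tool x [-0.999  0.033 -0.003] z [ 0.003 -0.001 -1.   ]  delta tool cm [0.23 0.06 0.29]
level rotvec (tool) [-0.001  0.003  0.   ]
```

step_arm(
  series=[
    [[0.1, 0, 0.12], [0, 0.003, 0], 1],
    [[0, 0, 0.1], [0, 0, 0], 1],
  ],
)

```text
time: 9.45
tool_pos: [466.6, -14.8, 12.6]
tcp_rot: [0.0, 0.017, 1.0, -0.001]
wrist_force: [0.6, 0.4, -1.3]
opening: 0.736
```

step_arm(
  series=[
    [[0, 0, 0.1], [0, 0, 0], 1],
    [[0, 0, 0.05], [0, 0, 0], 1],
  ],
)

```text
time: 9.65
tool_pos: [466.7, -14.8, 11.7]
tcp_rot: [0.0, 0.017, 1.0, -0.001]
wrist_force: [-4.1, -0.5, 9.3]
opening: 0.732
```

```bash
python3 w.py 465 -14 11.5
```

```text
t 9.65 tcp [466.7 -14.8  11.7] q [-0.2   0.14  2.08 -0.    0.92 -1.74] open 0.732 F [-4.1 -0.5  9.3] M [0.28 0.71 0.09]
tool x [-0.999  0.033 -0.   ] z [ 0.    -0.001 -1.   ]  delta tool cm [0.17 0.07 0.02]
level rotvec (tool) [-0.001  0.    -0.   ]
```

Contact at the expected height, pressing with about 9 N. I'll release gradually and then lift straight up.

step_arm(
  series=[
    [[0, 0, 0], [0, 0, 0], 0.2],
    [[0, 0, 0], [0, 0, 0], 0],
    [[0, 0, -0.03], [0, 0, 0], 0],
    [[0, 0, -0.03], [0, 0, 0], 0],
    [[0, 0, -0.03], [0, 0, 0], 0],
  ],
)

```text
time: 10.15
tool_pos: [467.3, -14.9, 13.0]
tcp_rot: [0.001, 0.016, 1.0, -0.001]
wrist_force: [0.6, 0.2, -0.9]
opening: 1.003
```

step_arm(
  series=[
    [[0, 0, -0.5], [0, 0, 0], 0],
    [[0, 0, -1], [0, 0, 0], 0],
    [[0, 0, -2], [0, 0, 0], 0],
    [[0, 0, -3], [0, 0, 0], 0],
    [[0, 0, -3], [0, 0, 0], 0],
  ],
)

```text
time: 10.65
tool_pos: [463.3, -14.0, 108.6]
tcp_rot: [-0.004, 0.017, 1.0, 0.0]
wrist_force: [0.3, -0.4, 1.3]
opening: 0.999
```

step_arm(
  series=[
    [[0, 0, -3], [0, 0, 0], 0],
    [[0, 0, -3], [0, 0, 0], 0],
    [[4, 0, 0], [0, 0, 0], 0],
    [[4, 0, 0], [0, 0, 0], 0],
    [[0, 0, 0], [0, 0, 0], 0],
  ],
)

```text
time: 11.15
tool_pos: [385.7, -12.1, 181.7]
tcp_rot: [0.004, 0.016, 1.0, -0.001]
wrist_force: [0.7, -0.0, 1.0]
opening: 0.998
```

```bash
python3 - <<'E'
from h import *
b=robot.camera("scene"); w=robot.camera("wrist"); W=world(w)
cv2.imwrite("pics/end.png",np.hstack([cv2.resize(b["color"][90:290,130:330],(400,400)),cv2.resize(w["color"],(400,400))])[:,:,::-1])
for nm,c in (("wrist",w),("scene",b)):
    W=world(c);col=c["color"].astype(int)
    m=((abs(W[...,0]-466)<50)&(abs(W[...,1]+14)<50)&(W[...,2]>34)&(W[...,2]<55))
    P=W[m]; 
    if len(P)>20:
        print(nm,len(P),P.mean(0).round(1),np.ptp(P,axis=0).round(1),"plane",np.linalg.lstsq(np.c_[P[:,:2]-P[:,:2].mean(0),np.ones(len(P))],P[:,2],rcond=None)[0].round(3))
s=robot.get_state();print(s["time"],s["tool_pos"],s["opening"],s["wrist_force"])
E
```

```text
wrist 2595 [466.6 -13.9  39.8] [64.3 64.1  7.9] plane [7.0000e-03 0.0000e+00 3.9821e+01]
scene 246 [469.5 -10.   37.4] [66.7 64.   6.9] plane [-2.0000e-03  6.0000e-03  3.7434e+01]
11.25 [388.94555138 -12.6382291  182.24368907] 0.9989263762009474 [ 0.35363588  0.2593175  -0.65232512]
```

View pics/end.png

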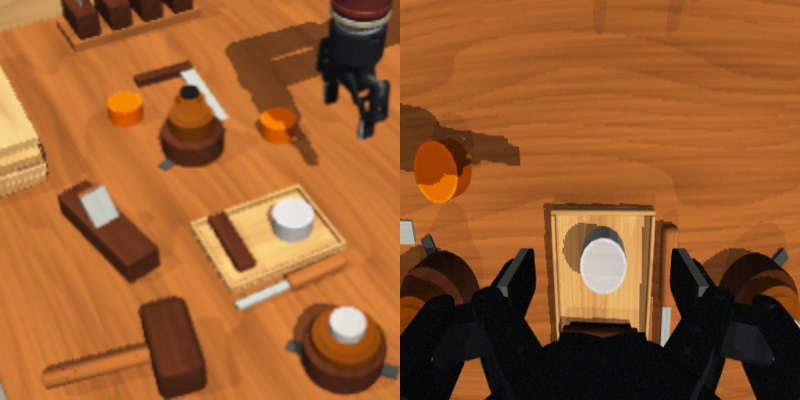

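The final picture shows the lid flat in the tray's near half, at (292,220) in the left view. The brush is untouched at (232,242), the tall jar is open, and the gripper is clear of everything.

```bash
python3 -c "
from cell import robot
print(robot.finish_job())"
```

```text
the job is handed in; nothing more can be done
None
```

I opened the taller jar and set its lid flat, top side up, in the empty half of the tray beside the brush. The job is handed in after about 11 s of robot time, well under the 58 s limit.

- **Opening:** I turned the lid anticlockwise about 3.7 rad in a single grip. It came free and I raised it well above 130 mm before moving it sideways.
- **Putting down:** I lowered it until it touched the tray floor with about 9 N, opened the jaws and lifted straight off.
- **Last checks:** The lid is centred at about (467, -14) mm. Its top is level to within 0.01 slope and 39.8 mm high, against 40 expected. In the last picture the brush and the other things looked unmoved, and the gripper was open and touching nothing.
- **Disagreement:** The scene camera put the lid about 4 mm further over and 2.4 mm lower than the wrist camera. That is slightly more than the stated 2 mm calibration but does not affect the result. No check failed.

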